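# Crib up a tin's nested lids under the marking laser and lift off the outer one

## Task

Finish the packing crib at the laser station: lay the two loose steel bars from the rubber mat on it as a third layer, crosswise on the upper pair and directly above the bottom pair. Then take both nested lids together off the tin by the inner lid's stem, lower them gently onto the middle of the crib and let go; finally take the outer lid by its collar and lift it alone, level, off over the stem while the inner lid stays seated undisturbed, and finish still holding the outer lid up in the air a few centimetres above the tip of the stem. Leave the spirit level, the clamp and the hex key where they are.

Things in the scene. Friction and masses are not known exactly. Their poses are not given: they have to be found in the camera images.
- crib: The packing crib, screwed to the table, so far two layers of bare steel bars, each bar 130 long, 18 x 18 mm in section. Bottom pair: along the crib's x axis, centred at y = -38 and +38 mm, z 0 to 18 mm. Upper pair: along its y axis, centred at x = -38 and +38 mm, z 18 to 36 mm. Origin: the middle of its footprint, on the table. z up. The third layer belongs along x at y = -38 and +38 mm, bar centres at z = 45 mm.
- crib_top (a point): Point in the middle of the crib, 54 mm above the table: the level of the top of the third layer once it is laid, where the underside of the inner lid's centre belongs.
- bar_a: Loose square steel bar, 130 x 18 x 18 mm, about 0.33 kg, lying flat on the mat. Origin at its centre, x along its length. The two loose bars are alike, either may take either place; on the mat they lie side by side about 90 mm apart.
- bar_b: The other loose square steel bar, 130 x 18 x 18 mm, same frame.
- mat: Black rubber mat fixed on the table, 200 (x) x 145 (y) x 4 mm thick; the two bars start on it, lying roughly along its y axis. Origin under its centre, on the table.
- tin: Round aluminium tin, 100 mm across, 50 mm high, heavy and fixed; at the start the nested lids lie on its rim. Origin under its centre, on the table, z up.
- inner_lid: Inner lid, about 0.2 kg: flat aluminium disc 100 mm across and 8 mm thick with an upright dark steel stem in its centre, 16 mm across, reaching to 66 mm above the origin. The top 26 mm of the stem stand out of the outer lid's collar while nested. Origin: centre of the disc's underside, z up along the stem. Lifted by the stem, it carries the outer lid with it.
- outer_lid: Outer lid, about 0.16 kg: aluminium cap 112 mm across whose 3 mm rim (106 mm inside) fits loosely round the inner lid; flat top from z = 6 to 10 mm with a central hole, and round it an upright round collar, 34 mm outside, 24 mm inside, z = 10 to 38 mm, through which the stem passes freely. Origin: centre of the rim's lower edge, z up. Nested, it rests loosely on the inner lid's disc with its origin 2 mm above the inner lid's.
- level: Bystander: small black T-shaped spirit level with two green vials, 75 x 60 x 18 mm. Origin under its middle.
- clamp: Bystander: dark slotted steel strap clamp, 110 x 34 x 27 mm. Origin under its middle.
- hexkey: Bystander: L-shaped steel hex key, 120 x 35 mm, 8 mm thick. Origin under its long arm's middle.

How it is judged (in metres and radians):
On the way, in this order (a step that is already met when the one before it is completed fails the run):
1. both loose bars lie released as the third layer of the crib, above the bottom pair (((y of bar_a in the frame of crib between 0.025 and 0.051 m and x of bar_a in the frame of crib between -0.02 and 0.02 m and z of bar_a in the frame of crib between 0.041 and 0.049 m and angle between the x axis of each of bar_a, bar_b and the x axis of crib, either way round below 0.2 rad and y of bar_b in the frame of crib between -0.051 and -0.025 m and x of bar_b in the frame of crib between -0.02 and 0.02 m and z of bar_b in the frame of crib between 0.041 and 0.049 m) or (y of bar_a in the frame of crib between -0.051 and -0.025 m and x of bar_a in the frame of crib between -0.02 and 0.02 m and z of bar_a in the frame of crib between 0.041 and 0.049 m and angle between the x axis of each of bar_a, bar_b and the x axis of crib, either way round below 0.2 rad and y of bar_b in the frame of crib between 0.025 and 0.051 m and x of bar_b in the frame of crib between -0.02 and 0.02 m and z of bar_b in the frame of crib between 0.041 and 0.049 m)) and contact force between the fingers and bar_a below 0.1 N and contact force between the fingers and bar_b below 0.1 N and linear speed of each of bar_a, bar_b below 0.03 m/s), for 0.2 s.
2. the lids stand, still nested and let go, in the middle of the crib (((y of bar_a in the frame of crib between 0.025 and 0.051 m and x of bar_a in the frame of crib between -0.02 and 0.02 m and z of bar_a in the frame of crib between 0.041 and 0.049 m and angle between the x axis of each of bar_a, bar_b and the x axis of crib, either way round below 0.2 rad and y of bar_b in the frame of crib between -0.051 and -0.025 m and x of bar_b in the frame of crib between -0.02 and 0.02 m and z of bar_b in the frame of crib between 0.041 and 0.049 m) or (y of bar_a in the frame of crib between -0.051 and -0.025 m and x of bar_a in the frame of crib between -0.02 and 0.02 m and z of bar_a in the frame of crib between 0.041 and 0.049 m and angle between the x axis of each of bar_a, bar_b and the x axis of crib, either way round below 0.2 rad and y of bar_b in the frame of crib between 0.025 and 0.051 m and x of bar_b in the frame of crib between -0.02 and 0.02 m and z of bar_b in the frame of crib between 0.041 and 0.049 m)) and horizontal distance between inner_lid and crib_top below 0.018 m and z of inner_lid in the frame of crib between 0.05 and 0.058 m and angle between inner_lid's own z axis and vertical below 0.06 rad and z of outer_lid in the frame of inner_lid below 0.008 m and contact force between the fingers and inner_lid below 0.1 N and contact force between the fingers and outer_lid below 0.1 N and linear speed of inner_lid below 0.03 m/s), for 0.2 s.
At the end, for the whole second after the job is handed in: Bars in the third layer within 13 mm across, 20 mm along, 0.2 rad; inner lid flat, at rest, untouched, within 18 mm of the crib's middle; outer lid held still in the fingers, level within 0.2 rad, its lower edge 72 mm or more above the inner lid's underside (stem: 66 mm) (((y of bar_a in the frame of crib between 0.025 and 0.051 m and x of bar_a in the frame of crib between -0.02 and 0.02 m and z of bar_a in the frame of crib between 0.041 and 0.049 m and angle between the x axis of each of bar_a, bar_b and the x axis of crib, either way round below 0.2 rad and y of bar_b in the frame of crib between -0.051 and -0.025 m and x of bar_b in the frame of crib between -0.02 and 0.02 m and z of bar_b in the frame of crib between 0.041 and 0.049 m) or (y of bar_a in the frame of crib between -0.051 and -0.025 m and x of bar_a in the frame of crib between -0.02 and 0.02 m and z of bar_a in the frame of crib between 0.041 and 0.049 m and angle between the x axis of each of bar_a, bar_b and the x axis of crib, either way round below 0.2 rad and y of bar_b in the frame of crib between 0.025 and 0.051 m and x of bar_b in the frame of crib between -0.02 and 0.02 m and z of bar_b in the frame of crib between 0.041 and 0.049 m)) and horizontal distance between inner_lid and crib_top below 0.018 m and z of inner_lid in the frame of crib between 0.05 and 0.058 m and angle between inner_lid's own z axis and vertical below 0.06 rad and z of outer_lid in the frame of inner_lid above 0.072 m and angle between outer_lid's own z axis and vertical below 0.2 rad and linear speed of inner_lid below 0.03 m/s and linear speed of outer_lid below 0.05 m/s and contact force between the fingers and outer_lid above 1 N and contact force between the fingers and inner_lid below 0.1 N and contact force between outer_lid and inner_lid below 0.05 N); the arm keeps its last pose, push and grip.
It fails at once if the outer lid comes off the inner lid (more than 15 mm) while the inner lid is not seated flat and still in the middle of the crib (z of outer_lid in the frame of inner_lid above 0.015 m and (not (horizontal distance between inner_lid and crib_top below 0.018 m and z of inner_lid in the frame of crib between 0.05 and 0.058 m and angle between inner_lid's own z axis and vertical below 0.06 rad) or linear speed of inner_lid above 0.12 m/s)).
It fails at once if the lids are dropped onto the crib (inner lid faster than 0.35 m/s within 25 mm of its seat) (horizontal distance between inner_lid and crib_top below 0.04 m and z of inner_lid in the frame of crib below 0.079 m and linear speed of inner_lid above 0.35 m/s).
It fails at once if a bystander is disturbed: level, clamp or hex key moved by more than 25 mm (distance of any of level, clamp, hexkey from where it was at the start of the episode above 0.025 m).
It also fails if it takes over 72 s, if anything falls off the work surface, if the arm or the gripper's body presses on something with over 40 N, if the wrist force passes 120 N, or if a joint passes its speed limit or range.

## Robot

A 7-joint arm with a two-finger parallel gripper is mounted at the origin on the work surface. World frame = base frame: x ahead of the robot, y to its left, z up, the work surface at z = 0. Lengths are in mm, angles in rad, forces in N, time in s.
With the tool pointing down it reaches from about 400 to 900 mm from the base axis. Payload 5.6 kg.
Tool frame: the origin (TCP) lies midway between the tips of the shut fingers; the grasp point (between the pads) lies 19 mm behind it; z points along the fingers, y is the line along which they close (so a half turn about z gives the same grasp; the last joint's range is limited). The gripper opens to 92 mm and grips with 3 to 60 N. Pads are 20 mm wide; open, the fingers measure 128 mm over their backs; the gripper's body (75 mm by 189 mm) begins 69 mm behind the grasp point.
Start: joints at [-1.276, 0.468, -0.012, 1.603, 0.006, 1.071, -0.056], TCP at [215.459, 613.259, 214.592] pointing down, gripper open.
Joint ranges: [-2.53, 2.53], [-0.31, 2.02], [-1.57, 1.55], [0.28, 2.44], [-1.29, 4.43], [0.15, 1.84], [-2.92, 2.92]. Speed limits (rad/s): [2.57, 2.57, 3.14, 3.14, 3.14, 3.14, 3.14].

## Interface

Orientations are given as a rotation vector (axis times angle).
In Python, from cell import robot, grip, kin, viewer gives the robot as it stands. Calls block until the motion is done:
- robot.movep(position, orientation): joint-space move of the TCP to a pose.
- robot.servo_line(position, feed=150, rotation=None): straight line of the TCP; rotation=None keeps the orientation; feed is the mean speed in mm/s.
- robot.goto_joints(angles): joint-space move.
- grip(opening, newtons=None): opening from 0.0 (shut) to 1.0 (fully open); newtons is the grip in N (None keeps the last); returns when the fingers have stopped.
- robot.hold(seconds).
- kin.ik(position, orientation): joint angles nearest the present ones, or None.
- robot.observe(): the state.
- viewer.read_camera(name): name is "side" or "top" or "wrist"; returns the picture (480x640x3 uint8, red, green, blue); there is no depth.
- viewer.camera_info(name): a dict with "camera_matrix" (3x3 intrinsics, pixels), "R" (3x3) and "t" (3): a world point X has camera coordinates R X + t. Camera axes: x right, y down, z forward; pixel columns grow to the right and rows downward; lengths in mm; the calibration is good to about 2 mm. A picture is of the moment at which its call begins: read the wrist's pose just before it. camera_info takes no time and is no camera call; for the wrist camera it gives the pose at the moment of the call.
A pose or a line that the arm cannot do raises robot.IKError and nothing moves.
- robot.job_done(): hands the job in; it is judged then, once.
Trained networks look in the newest picture that a camera, given by its name, has taken for a name from the list of things; names that differ only in an ending like _2 or _b are one class to them, and where a whole thing is asked for, a point or a joint stands for the part that bears it (a point fixed in the world has none). Each returns a list of dicts, best first, with "confidence" (0 to 1); they miss things now and then, are a little off and sometimes report something else, mostly with a low value. They report only what shows in the picture. A call takes as long as a camera call.
- viewer.silhouettes(name, camera): "mask" (480x640 bool, what is visible of it).
- viewer.pinpoint(name, camera): "at" ([x, y, z] in mm, in the coordinates of the camera as it stood for that picture, good to about 4 mm: a listed point, or the origin of a listed thing).
The state is a dict: "t": time; "joints": joint angles; "joint_velocities": joint speeds; "joint_torque": joint torques, N m; "tcp_pos": TCP position; "tcp_rot": TCP orientation; "contact_force": force on the tool from outside, world axes, zero at the start; "wrist_torque": the same for the moment, N m; "grip_width": opening from 0.0 (shut) to 1.0 (fully open); "grip_force": force on a finger pad.
Only numpy, scipy, OpenCV 4.12 (cv2) and the standard library are available. Lean on these libraries where they do the work, as an engineer would, in place of code of your own. Each camera call takes 0.05 s, during which the arm holds its last target. There are 200 camera calls.

## Working session

There is one attempt and no reset: what is moved stays moved. The work goes in short steps, each a Python script; the robot and the scene stay as the last script left them, time stands still between calls to the robot, and variables do not carry over. Pictures are saved under pics/ and viewed, at most 10 in all, crops included, and the job is handed in when it is done.

```bash
ls; mkdir -p pics
cat > h.py <<'E'
import numpy as np, cv2
from scipy.spatial.transform import Rotation as R
from cell import robot, grip, kin, viewer
def cam(n):
    i=viewer.camera_info(n); return np.array(i["camera_matrix"]),np.array(i["R"]),np.array(i["t"]).ravel()
def look(n,save=None):
    c=cam(n); im=viewer.read_camera(n)
    if save: cv2.imwrite(f"pics/{save}.png",im[:,:,::-1])
    return c,im
def world(c,p): return c[1].T@(np.array(p)-c[2])
def back(c,uv,z):
    d=c[1].T@np.linalg.solve(c[0],[uv[0],uv[1],1.]); o=-c[1].T@c[2]
    return o+d*(z-o[2])/d[2]
def proj(c,X):
    p=c[0]@(c[1]@np.array(X)+c[2]); return p[:2]/p[2]
def down(yaw): # tool z down, tool y (closing line) at angle yaw+90deg.. tool x along yaw
    x=np.array([np.cos(yaw),np.sin(yaw),0]); z=np.array([0,0,-1.]); y=np.cross(z,x)
    return R.from_matrix(np.c_[x,y,z]).as_rotvec()
E
cat > a.py <<'E'
from h import *
print(robot.observe()["tcp_rot"], robot.observe()["t"])
for n in ["top","side"]:
    c,im=look(n,n+"0")
    print(n,"cam at",-c[1].T@c[2])
    for k in ["crib","bar_a","mat","tin","inner_lid","outer_lid","level","clamp","hexkey"]:
        print(k,[(np.round(world(c,d["at"])).tolist(),round(d["confidence"],2)) for d in viewer.pinpoint(k,n)[:3]])
        if n=="top":
          for d in viewer.silhouettes(k,n)[:3]:
            m=d["mask"].astype(np.uint8); r=cv2.minAreaRect(cv2.findNonZero(m))
            bp=cv2.boxPoints(r); print("   sil",round(d["confidence"],2),np.round(r[0]),np.round(r[1]),[np.round(back(c,p,20)[:2]).tolist() for p in bp])
E
python3 a.py
```

```text
pics
[-5.28179342e-01 -3.09671942e+00  2.69149410e-03] 0.0
top cam at [447.99221061   6.03966    995.32553511]
crib [([549.0, 12.0, -4.0], 0.79)]
   sil 0.59 [329. 292.] [76. 78.] [[591.0, 97.0], [633.0, -30.0], [509.0, -69.0], [468.0, 56.0]]
bar_a [([534.0, -252.0, 12.0], 0.92)]
   sil 0.94 [472. 256.] [11. 77.] [[620.0, -168.0], [619.0, -300.0], [600.0, -299.0], [601.0, -167.0]]
   sil 0.56 [484. 301.] [13. 79.] [[534.0, -182.0], [553.0, -315.0], [531.0, -317.0], [513.0, -184.0]]
mat [([571.0, -244.0, 1.0], 0.61)]
   sil 0.6 [477. 281.] [119.  85.] [[656.0, -152.0], [683.0, -298.0], [482.0, -322.0], [456.0, -181.0]]
tin [([552.0, 15.0, 53.0], 0.7)]
   sil 0.47 [223. 325.] [ 3. 17.] [[483.0, 201.0], [508.0, 189.0], [505.0, 184.0], [481.0, 196.0]]
inner_lid [([515.0, 238.0, 50.0], 0.63)]
   sil 0.56 [186. 310.] [12. 15.] [[529.0, 270.0], [529.0, 245.0], [509.0, 244.0], [509.0, 269.0]]
outer_lid [([512.0, 238.0, 53.0], 0.87)]
   sil 0.67 [484. 302.] [11. 78.] [[532.0, -182.0], [551.0, -314.0], [532.0, -316.0], [514.0, -184.0]]
level [([750.0, -126.0, 0.0], 0.69)]
   sil 0.87 [407. 182
[... 225 characters left out ...]
0, 148.0, 5.0], 0.83)]
   sil 0.74 [256. 176.] [21. 71.] [[737.0, 206.0], [808.0, 100.0], [775.0, 80.0], [705.0, 185.0]]
   sil 0.3 [472. 256.] [13. 79.] [[621.0, -166.0], [621.0, -302.0], [598.0, -301.0], [599.0, -166.0]]
side cam at [207.88544668 495.05694785 631.74211526]
crib [([550.0, 13.0, 0.0], 0.86)]
bar_a [([534.0, -251.0, 14.0], 0.78), ([613.0, -235.0, 11.0], 0.76), ([517.0, 240.0, 3.0], 0.21)]
mat [([567.0, -240.0, -2.0], 0.67)]
tin [([514.0, 240.0, 2.0], 0.92)]
inner_lid [([513.0, 235.0, 52.0], 0.68)]
outer_lid [([517.0, 235.0, 53.0], 0.7), ([773.0, 13.0, -2.0], 0.16)]
level [([746.0, -130.0, 1.0], 0.9), ([534.0, -249.0, 13.0], 0.38)]
clamp []
hexkey [([761.0, 150.0, 6.0], 0.73)]
```

View pics/top0.png

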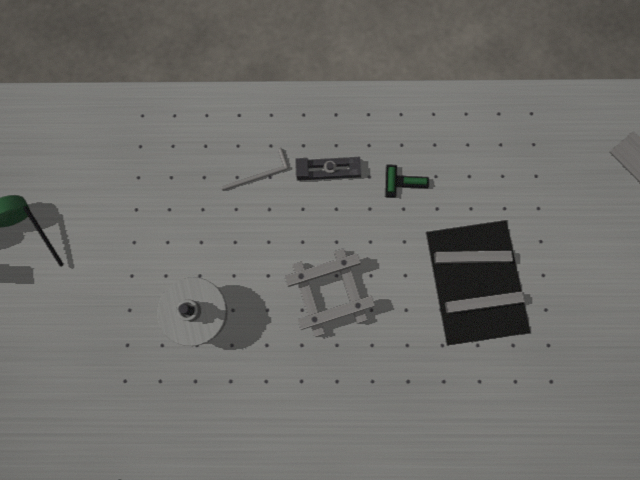

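View pics/side0.png

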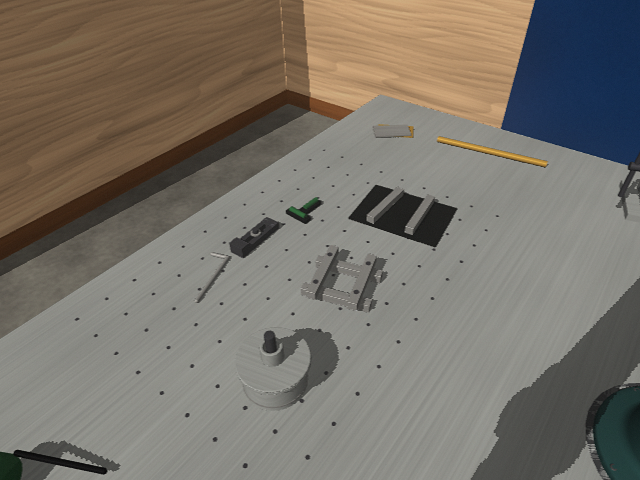

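The top view shows the upper pair running from (288,278) to (359,262) and from (300,321) to (373,303). The bars lie on the mat at (472,256) and (484,301), and the lids' stem is at (187,309). Next I'll take close wrist looks at the crib and the mat.

```bash
cat > b.py <<'E'
from h import *
c=cam("top")
for a,b in [((288.5,278.5),(358.5,262)),((300.5,321),(372.5,303))]:
    A,B=back(c,a,36),back(c,b,36); d=A-B; print(A[:2],B[:2],(A+B)[:2]/2,np.arctan2(-d[0],d[1]))
for pos,yaw,nm in [([550,13,320],np.pi/2,"crib1"),([560,-245,320],np.pi/2,"mat1")]:
    print(kin.ik(pos,down(yaw)))
    robot.movep(pos,down(yaw)); 
    c,im=look("wrist",nm); print("t",robot.observe()["t"],"cam",-c[1].T@c[2])
    for k in (["crib","crib_top"] if nm=="crib1" else ["bar_a","mat"]):
        print(k,[(np.round(world(c,d["at"]),1).tolist(),round(d["confidence"],2)) for d in viewer.pinpoint(k,"wrist")[:3]])
        if k=="crib_top": continue
        for d in viewer.silhouettes(k,"wrist")[:3]:
            r=cv2.minAreaRect(cv2.findNonZero(d["mask"].astype(np.uint8)))
            bp=np.array([back(c,p,22 if k=="bar_a" else 36)[:2] for p in cv2.boxPoints(r)]); print("   sil",round(d["confidence"],2),np.round(r[0]),np.round(r[1]),bp.mean(0).round(1),np.round(bp).tolist())
E
python3 b.py
```

```text
[570.41822935  81.18952396] [598.29932371 -37.10795359] [584.35877653  22.04078519] 0.23146224023247378
[499.33100631  60.35006363] [529.0271917  -59.67361264] [5.14179099e+02 3.38225496e-01] 0.24254838771513038
[-0.62474815  0.21751428  0.64342336  1.75571083 -0.13861188  1.21403714
  0.05595184]
t 3.9667 cam [549.23036966  80.09352151 489.51225208]
crib []
   sil 0.6 [322. 199.] [122. 120.] [549.8  11.9] [[471.0, 56.0], [589.0, 92.0], [632.0, -30.0], [507.0, -71.0]]
crib_top []
[-0.22117905  0.37082591  0.77350443  1.61630223 -0.26875085  1.26463113
  0.60001874]
t 5.175 cam [ 559.811131   -177.66332459  489.6308347 ]
bar_a [([534.3, -255.6, 9.4], 0.94), ([609.7, -236.1, 10.2], 0.63)]
   sil 0.72 [296. 203.] [118.  18.] [ 531.8 -252.1] [[513.0, -189.0], [532.0, -186.0], [551.0, -315.0], [531.0, -318.0]]
   sil 0.62 [367. 188.] [119.  18.] [ 609.2 -236.1] [[598.0, -171.0], [617.0, -171.0], [621.0, -301.0], [601.0, -301.0]]
mat [([570.0, -246.3, -3.1], 0.56)]
   sil 0.77 [330. 194.] [129. 182.] [ 568.4 -240.9] [[466.0, -187.0], [650.0, -160.0], [678.0, -293.0], [480.0, -324.0]]
```

```bash
python3 -c "
import cv2,numpy as np
a=cv2.imread('pics/crib1.png')[120:280,220:420];b=cv2.imread('pics/mat1.png')[120:280,220:420]
cv2.imwrite('pics/cm.png',cv2.resize(np.hstack([a,b]),(800,320),interpolation=cv2.INTER_CUBIC))"
```

```text
(no output)
```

View pics/cm.png

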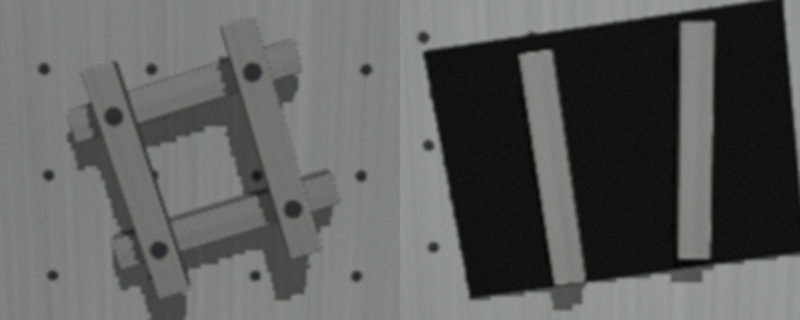

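The screw heads mark the crossings at crop (113,116), (252,72), (292,208) and (158,250), which fixes the crib. Bar ends are at (536,50)-(569,283) and (697,22)-(694,260). I'll move the bars now.

```bash
cat > c.py <<'E'
from h import *
c=cam("wrist"); c=(c[0],c[1],-c[1]@np.array([549.23036966,80.09352151,489.51225208]))
P=np.array([back(c,(u/2+220,v/2+120),36)[:2] for u,v in [(113,116),(252,72),(292,208),(158,250)]])
O=P.mean(0); d=(P[1]-P[0])+(P[2]-P[3]); yaw=np.arctan2(d[1],d[0]); print(P.round(1).tolist(),O,yaw,[np.linalg.norm(P[i]-P[i-1]).round(1) for i in range(4)])
np.save("crib.npy",[*O,yaw])
ex=np.array([np.cos(yaw),np.sin(yaw)]); ey=np.array([-ex[1],ex[0]])
def best(pos,y):
    q={k:kin.ik(pos,down(k)) for k in (y,y-np.pi)}
    return min((k for k in q if q[k] is not None),key=lambda k:abs(q[k][6]))
for n,(xy,tilt,slot) in enumerate([((531.8,-252.1),.141,38),((609.2,-236.1),-.013,-38)]):
    xy=np.array(xy); y0=best([*xy,80],np.pi/2+tilt)
    grip(0.5,30)
    robot.movep([*xy,70],down(y0)); robot.servo_line([*xy,7],120)
    w=grip(0.0,30); s=robot.observe(); print("grip",s["grip_width"]*92,s["grip_force"],s["t"])
    assert s["grip_width"]*92>14
    robot.servo_line([*xy,130],150)
    T=O+slot*ey; yt=best([*T,130],yaw); print("place",T,yt)
    robot.movep([*T,110],down(yt)); robot.servo_line([*T,55],150); robot.servo_line([*T,39.5],40)
    s=robot.observe(); print("cf",np.round(s["contact_force"],1),s["grip_width"]*92)
    grip(0.5); robot.servo_line([*T,130],150)
print(robot.observe()["t"])
robot.movep([*(O-[0,0]),320],down(np.pi/2)); c,im=look("wrist","crib2")
print([(np.round(world(c,d["at"]),1).tolist(),round(d["confidence"],2)) for d in viewer.pinpoint("bar_a","wrist")[:3]])
for d in viewer.silhouettes("bar_a","wrist")[:3]:
    r=cv2.minAreaRect(cv2.findNonZero(d["mask"].astype(np.uint8)))
    bp=np.array([back(c,p,54)[:2] for p in cv2.boxPoints(r)])-O; print(round(d["confidence"],2),(bp.mean(0)@np.c_[ex,ey]).round(1),(bp@np.c_[ex,ey]).round().tolist())
cv2.imwrite("pics/crib2c.png",cv2.resize(im[110:290,210:430,::-1],(660,540)))
E
python3 c.py
```

```text
[[501.9, 36.1], [574.5, 58.9], [597.2, -13.0], [524.7, -36.5]] [549.58893248  11.37139857] 0.3086671572295237 [np.float64(76.1), np.float64(76.1), np.float64(75.4), np.float64(76.1)]
grip 17.627222199397707 29.998244047164917 8.3833
place [538.04494839  47.57549269] 0.3086671572295237
cf [-0.5  1.8 -1.3] 18.027010989874896
grip 17.641528067355473 29.951852560043335 16.0333
place [561.13291656 -24.83269556] 0.3086671572295237
cf [ 0.3  0.5 -2.9] 17.839288653739967
20.625
[([536.5, 42.2, 43.5], 0.67), ([562.5, -29.1, 44.1], 0.61)]
0.84 [-0.8 38. ] [[-65.0, 48.0], [64.0, 47.0], [64.0, 28.0], [-66.0, 29.0]]
0.64 [ -1.2 -36.8] [[-66.0, -26.0], [63.0, -25.0], [64.0, -47.0], [-67.0, -49.0]]
```

```bash
cat > d.py <<'E'
from h import *
robot.movep([515,237,290],down(np.pi/2)); c,im=look("wrist","tin1")
for k in ["inner_lid","outer_lid","tin"]:
    print(k,[(np.round(world(c,d["at"]),1).tolist(),round(d["confidence"],2)) for d in viewer.pinpoint(k,"wrist")[:2]])
    for d in viewer.silhouettes(k,"wrist")[:2]:
        p=cv2.findNonZero(d["mask"].astype(np.uint8)); r=cv2.boundingRect(p); print("  ",round(d["confidence"],2),r,back(c,cv2.minEnclosingCircle(p)[0],62 if k=="outer_lid" else 116).round(1))
print(robot.observe()["t"], proj(c,[515,237,116]),proj(c,[515,237,90]))
np.savez("tin1.npz",K=c[0],R=c[1],t=c[2])
a=cv2.imread("pics/crib2c.png"); b=cv2.resize(im[120:280,220:420,::-1],(400,320)); a=cv2.resize(a,(390,320))
cv2.imwrite("pics/two.png",np.hstack([a,b]))
E
python3 d.py
```

```text
inner_lid [([511.3, 238.7, 47.3], 0.78)]
   0.75 (308, 197, 25, 29) [512.9 240.6 116. ]
outer_lid [([514.9, 237.7, 49.3], 0.88)]
   0.59 (260, 145, 120, 118) [513.3 237.9  62. ]
tin [([511.8, 234.9, 49.5], 0.25)]
   0.48 (287, 331, 98, 124) [537.1  77.1 116. ]
22.875 [321.66216968 215.34805185] [321.65102693 209.87694702]
```

View pics/two.png

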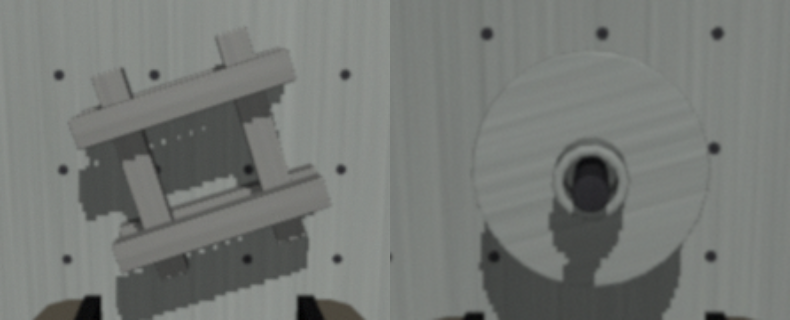

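Both bars lie correctly: the third layer is crosswise and sits within 1-2 mm of its place. The stem tip is at about (590,190) in the crop, which gives x, y of roughly (514,237). I'll lift the lids now.

```bash
cat > e.py <<'E'
from h import *
O=np.load("crib.npy")[:2]; S=[513.6,237.5]
def st(m): s=robot.observe(); print(m,round(s["t"],2),np.round(s["tcp_pos"],1),np.round(s["contact_force"],1),round(s["grip_width"]*92,1),round(s["grip_force"],1)); return s
grip(0.5,35)
robot.movep([*S,150],down(np.pi/2)); robot.servo_line([*S,94],80)
grip(0.0,35); s=st("gripped"); assert s["grip_width"]*92>12
robot.servo_line([*S,100],25); robot.servo_line([*S,170],100); st("lifted")
robot.servo_line([*O,170],150); robot.hold(0.3); c,im=look("side","carry")
robot.servo_line([*O,115],80); robot.servo_line([*O,101],25); st("near")
robot.servo_line([*O,97.5],12); s=st("seat")
E
python3 e.py
```

```text
gripped 25.13 [513.9 237.6  94.2] [ 0.1 -0.5  1.5] 15.0 35.0
lifted 26.38 [513.1 237.5 169.5] [-0.1 -0.6 -4.1] 14.7 35.0
near 29.94 [549.6  11.3 101. ] [ 0.8 -0.  -4. ] 15.1 35.0
seat 30.38 [549.8  11.4  98.2] [-3.2 -0.1  5.6] 15.2 35.0
```

```bash
cat > f.py <<'E'
from h import *
O=np.load("crib.npy")[:2]
grip(0.6,35); robot.hold(0.4)
robot.servo_line([*O,240],150); robot.hold(0.2); c,im=look("wrist","seat1")
print(robot.observe()["t"],O,"stem tip proj",proj(c,[*O,120]),"collar top proj",proj(c,[*O,94]))
for k in ["inner_lid","outer_lid"]:
    print(k,[(np.round(world(c,d["at"]),1).tolist(),round(d["confidence"],2)) for d in viewer.pinpoint(k,"wrist")[:2]])
    for d in viewer.silhouettes(k,"wrist")[:1]:
        p=cv2.findNonZero(d["mask"].astype(np.uint8)); print("  ",cv2.boundingRect(p),back(c,cv2.minEnclosingCircle(p)[0],66 if k=="outer_lid" else 120).round(1))
_,s=look("side","seat_side")
cv2.imwrite("pics/two2.png",np.hstack([cv2.resize(im[120:280,220:420,::-1],(400,320)),cv2.resize(s[210:370,240:440,::-1],(400,320))]))
E
python3 f.py
```

```text
32.8667 [549.58893248  11.37139857] stem tip proj [323.65927479 232.56746258] collar top proj [323.55507481 224.86225314]
inner_lid [([547.2, 16.0, 54.2], 0.7)]
   (309, 212, 26, 33) [547.6  14.6 120. ]
outer_lid [([550.1, 12.3, 51.7], 0.56)]
   (254, 150, 137, 134) [548.6  12.9  66. ]
```

View pics/two2.png

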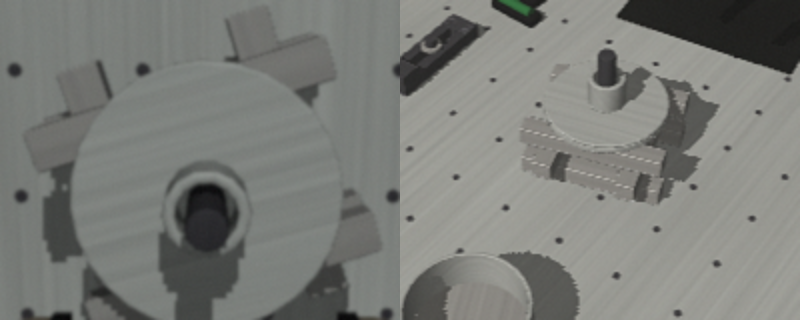

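The lids sit flat and nested. The stem tip is at (208,230) in the crop and the collar at (206,208), both matching the crib centre. I'll take the collar now.

```bash
cat > g.py <<'E'
from h import *
O=np.load("crib.npy")[:2]
def st(m): s=robot.observe(); print(m,round(s["t"],2),np.round(s["tcp_pos"],1),np.round(s["contact_force"],1),round(s["grip_width"]*92,1),round(s["grip_force"],1)); return s
robot.servo_line([*O,130],150); robot.servo_line([*O,72],60); st("down")
grip(0.0,20); s=st("grip"); assert s["grip_width"]*92>28
P=s["tcp_pos"][:2]
robot.servo_line([*O,80],20); st("up8"); robot.servo_line([*O,167],50); robot.hold(0.5); st("up")
c,im=look("side","end_side")
print([(np.round(world(c,d["at"]),1).tolist(),round(d["confidence"],2)) for k in("inner_lid","outer_lid") for d in viewer.pinpoint(k,"side")[:1]])
cv2.imwrite("pics/end.png",cv2.resize(im[160:360,220:470,::-1],(750,600)))
E
python3 g.py
```

```text
down 35.12 [549.9  11.3  72.3] [ 1.6 -0.9  0.5] 55.0 0.0
grip 35.57 [549.8  11.4  72.2] [-0.1  0.6  1.5] 33.6 20.0
up8 36.12 [549.6  11.4  80. ] [ 0.1  0.5 -1.5] 33.8 20.0
up 38.51 [549.6  11.4 167. ] [-0.   0.5 -0.9] 33.9 20.0
[([548.3, 7.9, 55.4], 0.69), ([552.7, 8.9, 149.8], 0.6)]
```

View pics/end.png

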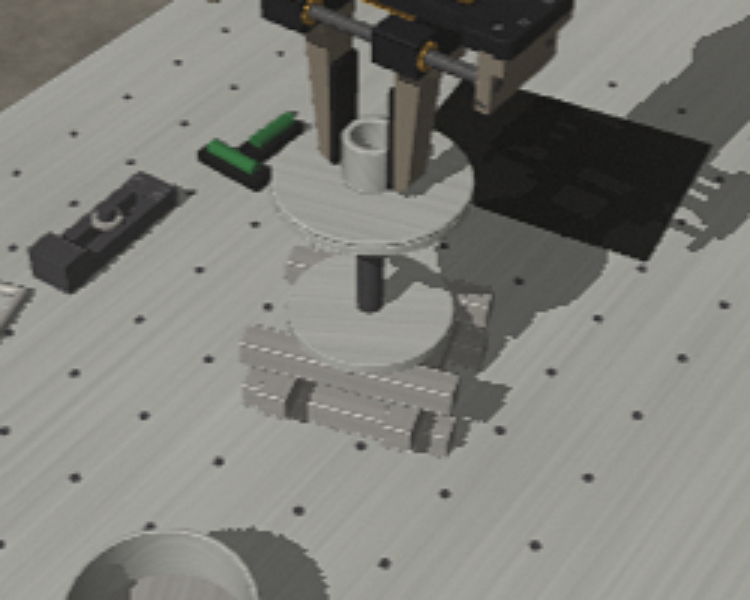

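The outer lid is held level by its collar at (370,155) in the crop, clear above the stem. The inner lid is seated on the crib at (370,305), and the bystanders haven't moved.

```bash
python3 -c "
from cell import robot
print(robot.job_done())"
```

```text
the job is handed in; nothing more can be done
None
```

I laid both bars as the third layer and set the inner lid on the middle of the crib; the outer lid is held level about 3 cm above the stem tip, and I handed the job in at about 39 s (the call returned no verdict).

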